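# Serve a roll with tongs above the bento

## Task

Take up the kitchen tongs by their two arms, close them on the small round roll on the bread board and carry it to the open bento tier. Finish while still holding: the roll stays gripped in the tongs, at rest above the middle of the open tier with its underside about 10 cm above the rim. Touch the roll with nothing but the tongs, and leave the other food and tableware where they are.

Things in the scene. Friction and masses are not known exactly. Their poses are not given: they have to be found in the camera images.
- tongs: Sprung steel kitchen tongs, 200 mm long, 100 g, lying on the table on their narrow edges, so the two arms open and close sideways, level with the table. Origin: at the hinge end, on their underside, midway between the arms; x runs from the hinge to the tips, z up. The arms (strips 4 mm thick) move symmetrically; they spring open when let go.
- tongs_grip (a point): Midway between the two flats to grip by (x 55 to 110 mm, z 0 to 26 mm), 82.5 mm from the origin along x, 13 mm above the underside. Sprung open the tongs are 56 mm wide here over the outsides. The spring pushes out with 3 N at each flat when open, 5 N squeezed to 46 mm, 8 N at 38 mm; about 25 N (at least 15 N) holds the roll firmly.
- tongs_tip (a point): Midway between the tip pads (x 140 to 178 mm, z 0 to 26 mm), 159 mm from the origin along x (76.5 mm beyond tongs_grip), 13 mm above the underside. Gap between the pads' insides: 79 mm sprung open, 59 mm with the flats squeezed to 46 mm over the outsides, 44 mm (the roll's width) squeezed to 38 mm, pads then parallel. 4 mm pads.
- tongs_left: The arm of the tongs on their +y side. Origin at its hinge, 8 mm to +y of the tongs' origin.
- tongs_right: The arm of the tongs on their -y side. Origin at its hinge, 8 mm to -y of the tongs' origin.
- board: Light wooden bread board, fixed, 130 mm (x) by 270 mm (y), 12 mm thick; origin at the centre of its underside. Three bakes stand on it in a row along its y axis, about 82 mm apart, in any order: the round roll, a finger roll and a muffin.
- roll: The small round roll, pale brown, 44 mm across with upright sides from 4 to 23 mm above its underside and a domed top, 34 mm high, about 35 g. Origin at the centre of its underside.
- roll_center (a point): Point on the round roll's axis, 14 mm above its underside.
- finger_roll: Oblong finger roll, 75 mm long (x), 34 mm wide, 26 mm high, to be left alone. Origin at the centre of its underside.
- muffin: Dark muffin, 52 mm across at its top, narrower at the foot, 48 mm high, to be left alone. Origin at the centre of its underside.
- tier: The open bento tier: an empty steel open-topped box, fixed, 150 mm (x) by 110 mm (y), 50 mm high, walls 3 mm. Origin at the centre of its underside; the rim is 50 mm above it. The closed rest of the bento (a stack, 131 mm high with its handle) stands apart at the far left.
- ramekin: White ceramic ramekin, 76 mm across, 40 mm high, to be left alone. Origin at the centre of its underside.
- tumbler: Glass tumbler, 68 mm across, 100 mm high, to be left alone. Origin at the centre of its underside.
- pot: Clear pot with a lime green clip-on lid, 96 mm across, 64 mm high, to be left alone. Origin at the centre of its underside.
- spoon: Pink plastic spoon, 150 mm long, lying on the table, to be left alone.
Things that resemble listed ones, but are neither listed nor needed, are in the scene too. Leave any orange or red look-alike of the tongs alone. There is more than one size of the roll; the job needs the smaller.

How it is judged (in metres and radians):
On the way, in this order (a step that is already met when the one before it is completed fails the run):
1. the tongs are taken up off the table in the gripper (height (world z) of tongs_grip above 0.025 m and contact force between the fingers and tongs above 1 N), for 0.1 s.
2. the round roll is lifted off the board between the two arms of the tongs (height (world z) of roll above 0.03 m and contact force between roll and tongs_left above 0.2 N and contact force between roll and tongs_right above 0.2 N and contact force between the fingers and tongs above 1 N), for 0.2 s.
At the end, for the whole second after the job is handed in: The roll is gripped by both arms of the tongs, held by the gripper; at rest (under 3 cm/s) over the open tier, within 40 mm (its x) and 30 mm (its y) of its middle, underside 50 to 160 mm above the rim; roll and tongs clear of the tier, the roll clear of the gripper (x of roll_center in the frame of tier between -0.04 and 0.04 m and y of roll_center in the frame of tier between -0.03 and 0.03 m and z of roll in the frame of tier between 0.1 and 0.21 m and contact force between roll and tongs_left above 0.2 N and contact force between roll and tongs_right above 0.2 N and contact force between the fingers and tongs above 1 N and contact force between roll and the arm below 0.05 N and contact force between roll and the fingers below 0.05 N and contact force between each of tongs, roll and tier below 0.05 N and linear speed of roll below 0.03 m/s); the arm keeps its last pose, push and grip.
It fails at once if the roll is touched by the gripper or arm (contact force between roll and the fingers above 0.3 N or contact force between roll and the arm above 0.3 N).
It fails at once if another bake is pushed away (distance of any of finger_roll, muffin from where it was at the start of the episode above 0.025 m).
It fails at once if the tableware is disturbed (distance of any of ramekin, tumbler, pot from where it was at the start of the episode above 0.025 m or distance of spoon from where it was at the start of the episode above 0.03 m).
It also fails if it takes over 38 s, if anything falls off the work surface, if the arm or the gripper's body presses on something with over 40 N, if the wrist force passes 120 N, or if a joint passes its speed limit or range.

## Robot

A 6-joint arm with a two-finger parallel gripper is mounted at the origin on the work surface. World frame = base frame: x ahead of the robot, y to its left, z up, the work surface at z = 0. Lengths are in mm, angles in rad, forces in N, time in s.
With the tool pointing down it reaches from about 400 to 825 mm from the base axis. Payload 7 kg.
Tool frame: the origin (TCP) lies midway between the tips of the shut fingers; the grasp point (between the pads) lies 19 mm behind it; z points along the fingers, y is the line along which they close (so a half turn about z gives the same grasp; the last joint's range is limited). The gripper opens to 88 mm and grips with 3 to 60 N. Pads are 19 mm wide; open, the fingers measure 130 mm over their backs; the gripper's body (78 mm by 193 mm) begins 47 mm behind the grasp point.
Start: joints at [1.55, 0.359, 0.012, 0, -1.224, -0.288], TCP at [205.152, 643.046, 226.561] pointing down, gripper open.
Joint ranges: [-3.07, 3.07], [-1.43, 2.12], [-1.02, 1.25], [-3.03, 1.67], [-3.05, -0], [-3.03, 3.03]. Speed limits (rad/s): [2.39, 2.39, 3.01, 3.14, 3.14, 3.14].

## Interface

Orientations are given as a rotation vector (axis times angle).
In Python, from bench import robot gives the robot as it stands.
- The arm moves only by the shell command python3 -m jog 'ROWS' [FORCE]. ROWS is JSON, a list of rows, each a list of 3 entries, a list of its own where there are three numbers: the finger opening in mm, from 0 to 87.6, then the shift along the tool's x, y, z in mm, then the turn about the tool's z in degrees. In form: [[fingers, [tx, ty, tz], twist], ...]. A call has 1 to 10 rows; each row shifts and turns the commanded pose from where the row before left it, along the tool's axes as they then stand; what a row does not reach is not made up. A row lasts 1/12 s, in which the tool goes at most 41.7 mm and 7.16 degrees, less where a joint would pass 70% of its speed; a pose out of reach is approached as far as the arm can. A call with a gripper value outside its range is refused whole. The fingers move at their own pace and stop on an object; FORCE is the grip in N (left out, the last holds). Time passes only in rows, so rows that do not move let the fingers close. It gives the time, the measured TCP pose, the force, the opening and the grip force at its end, in the units of the state.
- robot.read_state(): the state, without advancing time (a new reading comes with each control period).
- robot.capture(name): name is "side" or "top" or "wrist"; returns a dict with "pixels" (480x640x3 uint8, red, green, blue), "z_map" (480x640 float32, mm along the optical axis (not along the pixel's ray), 0 where there is no reading), "mtx" (3x3 intrinsics, pixels), "distortion" ([k1, k2, p1, p2, k3] as OpenCV has them; the pictures are not rectified), "camera_from_world" (4x4, takes a point from world to camera coordinates). Camera axes: x right, y up, looking along -z (the intrinsics and any distortion apply to the point x, -y, -z); pixel columns grow to the right and rows downward; lengths in mm; the calibration is good to about 2 mm. A picture is of the moment at which its call begins.
- robot.close_job(): hands the job in; it is judged then, once.
Trained networks look in a picture, given as the dict that the camera call returned (one of the last four; its "shot" number tells which), for a name from the list of things; names that differ only in an ending like _2 or _b are one class to them, and where a whole thing is asked for, a point or a joint stands for the part that bears it (a point fixed in the world has none). Each returns a list of dicts, best first, with "confidence" (0 to 1); they miss things now and then, are a little off and sometimes report something else, mostly with a low value. They report only what shows in the picture. A call takes as long as a camera call. They do not tell look-alikes from the thing itself.
- robot.masks_of(target, picture): "pixels" (480x640 bool, what is visible of it).
- robot.pinpoint(target, picture): "centre" ([x, y, z] in mm, in the coordinates of the camera as it stood for that picture, good to about 4 mm: a listed point, or the origin of a listed thing).
The state is a dict: "t": time; "joint_pos": joint angles; "qvel": joint speeds; "joint_efforts": joint torques, N m; "ee_pos": TCP position; "orientation": TCP orientation; "ft_force": force on the tool from outside, world axes, zero at the start; "ft_torque": the same for the moment, N m; "width": finger opening in mm; "grasp_force": force on a finger pad.
Only numpy, scipy, OpenCV 4.12 (cv2) and the standard library are available. Lean on these libraries where they do the work, as an engineer would, in place of code of your own. Each camera call takes 0.05 s, during which the arm holds its last target. There are 200 camera calls.

## Working session

There is one attempt and no reset: what is moved stays moved. The work goes in short steps, Python scripts to look and compute and a shell command to move; the robot and the scene stay as the last step left them, time stands still between calls to the robot, and variables do not carry over. Pictures are saved under pics/ and viewed, at most 10 in all, crops included, and the job is handed in when it is done.

```bash
mkdir -p pics; cat > h.py <<'E'
import numpy as np, cv2
from bench import robot
def w(p,c):
    return (np.linalg.inv(p["camera_from_world"])@np.r_[c,1])[:3]
def px(p,X):
    c=(p["camera_from_world"]@np.r_[X,1])[:3]*[1,-1,-1]
    return cv2.projectPoints(c.reshape(1,1,3),np.zeros(3),np.zeros(3),np.array(p["mtx"]),np.array(p["distortion"],float))[0].ravel()
def world(p):
    v,u=np.mgrid[0:480,0:640]
    n=cv2.undistortPoints(np.stack([u,v],-1).reshape(-1,1,2).astype(float),np.array(p["mtx"]),np.array(p["distortion"],float)).reshape(480,640,2)
    z=p["z_map"]; P=np.stack([n[...,0]*z,-n[...,1]*z,-z,np.ones_like(z)],-1)
    W=(P@np.linalg.inv(p["camera_from_world"]).T)[...,:3]; W[z==0]=np.nan
    return W
def save(p,n): cv2.imwrite("pics/"+n,np.ascontiguousarray(p["pixels"][...,::-1]))
E
python3 - <<'E'
from h import *
for n in ["top","side"]:
    p=robot.capture(n); save(p,n+"0.png"); W=world(p)
    for t in ["tongs","tongs_grip","tongs_tip","roll","finger_roll","muffin","board","tier"]+(["ramekin","tumbler","pot","spoon"] if n=="top" else []):
        for d in robot.pinpoint(t,p)[:4]:
            X=w(p,d["centre"]); print(n,t,round(d["confidence"],2),X.round(),px(p,X).round())
print(robot.read_state())
E
```

```text
top tongs 0.95 [ 183. -323.    1.] [474. 362.]
top tongs 0.87 [ 380. -281.    1.] [457. 282.]
top tongs 0.66 [302.  22.   1.] [333. 316.]
top tongs_grip 0.97 [ 223. -393.   12.] [503. 346.]
top tongs_grip 0.65 [327. -57.  15.] [366. 306.]
top tongs_tip 0.81 [ 261. -459.   14.] [529. 330.]
top tongs_tip 0.8 [ 530. -250.   18.] [444. 221.]
top roll 0.74 [ 711. -308.    6.] [464. 149.]
top roll 0.64 [580. 164.  12.] [274. 202.]
top roll 0.57 [745. 148.   0.] [281. 137.]
top finger_roll 0.71 [611.   1.  11.] [341. 189.]
top muffin 0.62 [594.  83.  13.] [307. 196.]
top muffin 0.57 [ 726. -166.   -2.] [407. 144.]
top muffin 0.43 [579. 162.  10.] [275. 203.]
top board 0.84 [593.  80.  -3.] [309. 197.]
top tier 0.61 [480. 377.  -3.] [190. 244.]
top ramekin 0.85 [ 725. -165.   -2.] [407. 144.]
top tumbler 0.16 [480. 376.  -2.] [190. 244.]
top pot 0.66 [780. -31.  -0.] [353. 123.]
top spoon 0.8 [381. 119.   1.] [294. 284.]
side tongs 0.81 [297.  20.  -1.] [237. 293.]
side tongs 0.74 [ 376. -279.   -0.] [372. 367.]
side tongs 0.58 [ 185. -317.   -5.] [299. 449.]
side tongs_grip 0.76 [ 220. -388
[... 528 characters left out ...]
.  -1.] [218. 186.]
{'t': 1.1, 'joint_pos': array([ 1.55010594e+00,  3.58572108e-01,  1.18685611e-02,  5.91115528e-06,
       -1.22409196e+00, -2.88086408e-01]), 'qvel': array([-0.00108662,  0.00022029, -0.00015301,  0.00055703,  0.00154966,
        0.00026992]), 'joint_efforts': array([-1.06839503e-03, -5.82404208e+01,  2.93287432e+01,  7.00195760e+00,
        1.21828265e-02, -3.45262652e-05]), 'ee_pos': array([205.14966258, 643.03286583, 226.5666522 ]), 'orientation': array([-3.10422476e+00,  4.83097571e-01, -8.48311102e-06]), 'ft_force': array([ 0.75283487, -0.78031761, -1.02038201]), 'ft_torque': array([0.05157397, 0.0701449 , 0.0556351 ]), 'grasp_force': 0.0, 'width': 87.70994530184666}
```

View pics/top0.png

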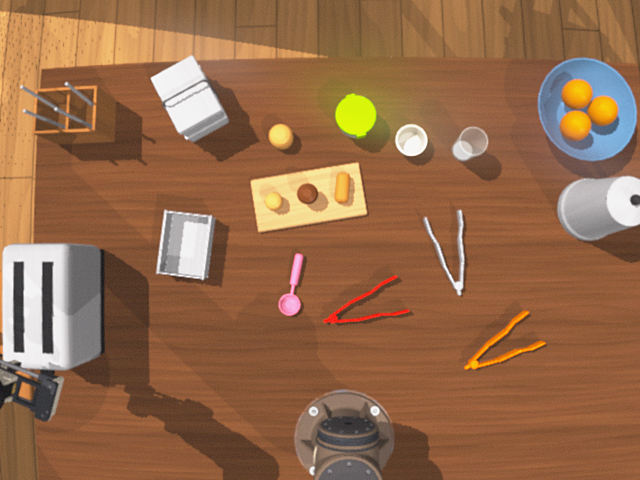

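View pics/side0.png

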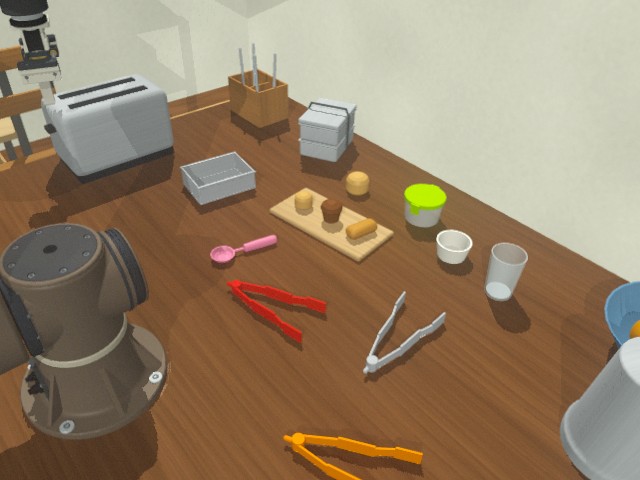

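Top view: the tongs candidates are red (333,316), orange (474,362) and bare steel (459,285→443,218), so steel is the one. Roll candidates are one on the board at (274,201) and one on the table at (281,136), which looks bigger, so the board one. The open tier is at (187,245). I'll refine these and check with a crop.

```bash
cat > m.py <<'E'
from h import *
p=robot.capture("top"); W=world(p)
for d in robot.masks_of("tongs",p):
    m=d["pixels"]; u=np.argwhere(m).mean(0)[::-1]; P=W[m]; P=P[~np.isnan(P[:,0])]
    print("tongs",d["confidence"],u.round(),m.sum(),np.median(P,0).round(1),P.min(0).round(),P.max(0).round(), p["pixels"][m].mean(0).round())
for t in ["roll","tier","board","muffin","finger_roll"]:
  for d in robot.masks_of(t,p)[:3]:
    m=d["pixels"];P=W[m]; P=P[~np.isnan(P[:,0])]
    c,s,a=cv2.minAreaRect(P[:,:2].astype(np.float32)); print(t,round(d["confidence"],2),np.round(c,1),np.round(s,1),round(a,1),np.percentile(P[:,2],[5,50,98]).round())
a=p["pixels"]
A=cv2.resize(a[200:305,400:500],(400,420),interpolation=3); B=cv2.resize(a[120:240,240:340],(350,420),interpolation=3)
cv2.imwrite("pics/crop.png",np.hstack([A,B])[...,::-1])
E
python3 m.py
```

```text
tongs 0.76 [363. 307.] 481 [309.7 -50.1  21.9] [ 289. -156.   -4.] [400.  45.  35.] [240.  43.  26.]
tongs 0.73 [452. 253.] 469 [ 452.3 -284.2   20.8] [ 358. -297.   -1.] [ 552. -199.   33.] [211. 207. 208.]
tongs 0.58 [500. 347.] 755 [ 214.8 -382.9   19. ] [ 164. -493.   -6.] [ 307. -295.   31.] [240. 138.  10.]
roll 0.69 [739.9 147.1] [56.8 55. ] 74.6 [ 5. 40. 47.]
roll 0.57 [581.3 163.2] [41.2 41.3] 89.9 [34. 43. 49.]
roll 0.33 [ 725.4 -314.6] [ 65.5 111.5] 53.4 [  2.  56. 102.]
tier 0.8 [480.  387.7] [138.1 161.5] 81.8 [-1.  4. 52.]
tier 0.34 [ 468.1 -293.3] [172.8  17.9] 0.3 [ 3. 20. 29.]
board 0.6 [593.6  82.3] [132.6 277.9] 9.0 [ 7. 12. 17.]
muffin 0.83 [599.8  83.2] [53.7 49.3] 1.1 [46. 56. 64.]
muffin 0.55 [ 449.2 -265.8] [197.   91.6] 12.8 [ 2. 20. 29.]
finger_roll 0.87 [612.2  -0.7] [34.6 71.3] 83.8 [27. 36. 42.]
```

View pics/crop.png

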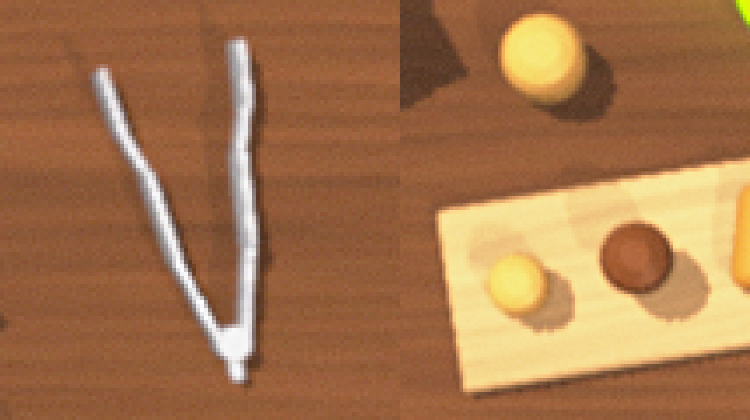

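The crop confirms it: steel tongs with the hinge at the bottom, the small roll (about 41 mm measured) on the left of the board, and the big one (about 56 mm) off the board. Tongs grip is about (457,-264), yaw about 12.8°. Moving over it.

```bash
python3 -m jog '[[87,[0,40,0],0],[87,[0,40,0],0],[87,[0,40,0],0],[87,[0,40,0],0],[87,[38,15,0],0],[87,[38,15,0],0],[87,[38,15,0],0],[87,[38,15,0],0],[87,[38,15,0],0],[87,[38,15,0],0]]' 40
python3 -m jog '[[87,[38,15,0],0],[87,[38,15,0],0],[87,[38,15,0],0],[87,[38,15,0],0],[87,[19,10,0],0],[87,[9,39,0],0],[87,[9,39,0],0],[87,[9,39,0],0],[87,[9,39,0],0],[87,[9,39,0],0]]'
python3 -m jog '[[87,[9,39,0],0],[87,[9,39,0],0],[87,[9,39,0],0],[87,[9,39,0],0],[87,[9,39,0],0],[87,[9,39,0],0],[87,[9,39,0],0],[87,[0,0,0],0]]'
python3 -c "
from bench import robot;print(robot.read_state())"
```

```text
t: 2.28
ee_pos: [347.4, 334.2, 227.2]
orientation: [-3.103, 0.482, -0.001]
ft_force: [0.7, 0.0, -0.8]
width: 86.9
grasp_force: 0.0
t: 3.12
ee_pos: [471.1, 15.7, 226.9]
orientation: [-3.104, 0.482, -0.001]
ft_force: [0.3, 0.3, -1.3]
width: 86.7
grasp_force: 0.0
t: 3.78
ee_pos: [447.6, -267.1, 226.4]
orientation: [3.102, -0.49, -0.001]
ft_force: [0.8, 1.1, -0.0]
width: 87.3
grasp_force: 0.0
{'t': 3.7833, 'joint_pos': array([-1.60392004e-01,  1.04909054e-01, -3.24165373e-01,  1.24556554e-03,
       -1.14223547e+00,  1.41706667e+00]), 'qvel': array([ 0.08820893, -0.0260232 , -0.0385301 , -0.02433201,  0.00057701,
       -0.12560299]), 'joint_efforts': array([ -3.60934116, -37.06389785,  28.42547715,   6.80081472,
        -0.04943279,   1.48541953]), 'ee_pos': array([ 447.55991865, -267.13452176,  226.39780547]), 'orientation': array([ 3.10193352e+00, -4.90414866e-01, -8.12351833e-04]), 'ft_force': array([ 0.84817376,  1.12345426, -0.03278868]), 'ft_torque': array([ 0.0657369 , -0.11595864, -0.04470098]), 'grasp_force': 0.0, 'width': 87.26668807794732}
```

```bash
python3 -m jog '[[87,[0,0,0],-6],[87,[0,0,0],-6],[87,[0,0,0],-6],[87,[0,0,0],-6],[87,[0,0,0],-6],[87,[0,0,0],0]]'
cat > t.py <<'E'
from h import *
from scipy.spatial.transform import Rotation as Ro
import sys
p=robot.capture("wrist"); save(p,sys.argv[1]); W=world(p)
for t in ["tongs","tongs_grip","tongs_tip"]:
    for d in robot.pinpoint(t,p)[:2]:
        X=w(p,d["centre"]); print(t,round(d["confidence"],2),X.round(1),px(p,X).round())
for d in robot.masks_of("tongs",p)[:2]:
    m=d["pixels"];P=W[m]; P=P[~np.isnan(P[:,0])]; P=P[(P[:,2]>12)&(P[:,2]<35)]
    c,s,a=cv2.minAreaRect(P[:,:2].astype(np.float32)); print(m.sum(),np.round(c,1),np.round(s,1),round(a,1),np.percentile(P[:,2],[5,50,98]).round())
s=robot.read_state(); R=Ro.from_rotvec(s["orientation"]).as_matrix(); print(s["ee_pos"].round(1),R.round(3),s["joint_pos"].round(2))
E
python3 t.py wr1.png
```

```text
t: 4.28
ee_pos: [448.7, -261.7, 226.6]
orientation: [3.123, 0.344, 0.0]
ft_force: [-0.1, -0.4, -0.2]
width: 87.4
grasp_force: 0.0
tongs 0.97 [ 381.8 -275.2   -0.7] [319. 268.]
tongs 0.64 [300.6  23.2  -0.4] [ 70. 278.]
tongs_grip 0.76 [326.1 -50.7  12.4] [123. 275.]
tongs_grip 0.7 [ 229.2 -388.2   12.3] [378. 395.]
966 [ 261.4 -388.9] [  8.5 107.6] 39.5 [13. 20. 27.]
1801 [318.9 -58.9] [ 81.6 203.6] 30.6 [13. 22. 27.]
[ 448.7 -261.7  226.6] [[ 0.978  0.211  0.   ]
 [ 0.211 -0.978 -0.   ]
 [ 0.     0.    -1.   ]] [-0.15  0.1  -0.33  0.   -1.14  1.93]
```

View pics/wr1.png

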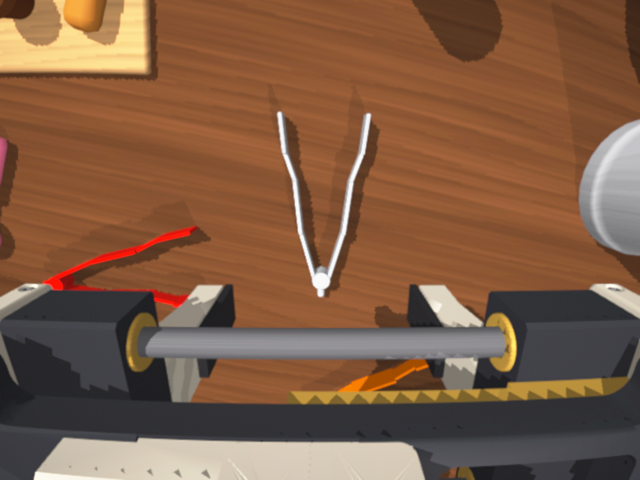

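Wrist view: the steel tongs run from hinge (320,282) to tips (281,113) and (368,116), well aligned with the tool. I'll measure them by grey colour and depth.

```bash
cat > g.py <<'E'
from h import *
p=robot.capture("wrist"); W=world(p); a=p["pixels"].astype(int)
m=(a.min(2)>130)&(np.ptp(a,2)<40); m[:100]=0;m[305:]=0;m[:,:255]=0;m[:,400:]=0
m&=(W[...,2]>14)&(W[...,2]<34)
P=W[m][:,:2]
print(m.sum(),np.median(W[m][:,2]))
c,s,an=cv2.minAreaRect(P.astype(np.float32)); print(np.round(c,1),np.round(s,1),an)
for yaw in [12.17]:
    d=np.array([np.cos(np.radians(yaw)),np.sin(np.radians(yaw))]); n=np.array([-d[1],d[0]])
    u=P@d; v=P@n; print(u.min(),u.max())
    o=u.max()-178
    for x in range(-20,180,10):
        k=(abs(u-o-x)<5); L=v[k]; print(x,k.sum(),L.min().round(1),L.max().round(1),((L.min()+L.max())/2).round(1), (L.max()-L.min()).round(1)) if k.any() else 0
    g=(o+82.5)*d; print("o",o,"grip with v=mid:",g,n)
E
python3 g.py
```

```text
1894 23.956165514833884
[ 451.9 -263.5] [200.3  89.9] 12.213152885437012
286.05993063391645 486.36970144064884
-20 34 -354.3 -347.3 -350.8 7.0
-10 47 -357.5 -344.1 -350.8 13.4
0 136 -360.9 -341.8 -351.3 19.1
10 168 -363.1 -338.5 -350.8 24.6
20 81 -366.3 -335.3 -350.8 31.0
30 79 -369.4 -332.2 -350.8 37.3
40 81 -372.6 -330.1 -351.4 42.5
50 82 -374.6 -327.0 -350.8 47.6
60 80 -377.3 -326.3 -351.8 51.0
70 86 -378.2 -324.4 -351.3 53.8
80 92 -379.0 -323.6 -351.3 55.5
90 88 -380.8 -322.7 -351.7 58.1
100 98 -381.8 -321.9 -351.8 59.9
110 100 -383.9 -319.9 -351.9 64.0
120 98 -387.8 -316.0 -351.9 71.8
130 100 -391.5 -313.2 -352.3 78.3
140 104 -393.8 -310.8 -352.3 83.0
150 98 -395.5 -310.1 -352.8 85.3
160 107 -396.4 -309.4 -352.9 87.0
170 100 -397.7 -308.4 -353.1 89.4
o 308.36970144064884 grip with v=mid: [382.08545591  82.40041193] [-0.21081299  0.97752641]
```

```bash
python3 -m jog '[[87,[7.5,0.9,40],0.6],[87,[0,0,40],0],[87,[0,0,40],0],[87,[0,0,40],0],[87,[0,0,30],0],[87,[0,0,20],0],[87,[0,0,12],0],[87,[0,0,0],0],[87,[0,0,0],0]]' 40; python3 -m jog '[[46,[0,0,0],0],[46,[0,0,0],0],[46,[0,0,0],0],[46,[0,0,0],0],[46,[0,0,0],0],[46,[0,0,0],0]]'
```

```text
t: 5.33
ee_pos: [456.0, -261.1, 4.3]
orientation: [-3.125, -0.32, 0.002]
ft_force: [-0.1, -0.7, 0.0]
width: 87.4
grasp_force: 0.0
t: 5.83
ee_pos: [456.7, -261.1, 5.1]
orientation: [3.125, 0.321, 0.002]
ft_force: [-0.4, -0.0, 3.0]
width: 52.3
grasp_force: 4.7
```

```bash
python3 -m jog '[[46,[0,0,0],0],[46,[0,0,0],0],[46,[0,0,0],0],[46,[0,0,0],0]]';python3 -m jog '[[46,[0,0,-5],0],[46,[0,0,-15],0],[46,[0,0,-20],0],[46,[0,0,-20],0],[46,[0,0,-20],0],[46,[0,0,0],0],[46,[0,0,0],0],[46,[0,0,0],0]]'; python3 - <<'E'
from h import *
p=robot.capture("wrist"); save(p,"wr2.png"); W=world(p)
for t in ["tongs_grip","tongs_tip"]:
    for d in robot.pinpoint(t,p)[:3]:
        X=w(p,d["centre"]); print(t,round(d["confidence"],2),X.round(1),px(p,X).round())
E
```

```text
t: 6.17
ee_pos: [456.9, -261.2, 5.1]
orientation: [3.125, 0.321, 0.002]
ft_force: [0.4, 0.5, 6.8]
width: 46.3
grasp_force: 6.5
t: 6.83
ee_pos: [455.5, -260.8, 84.1]
orientation: [-3.125, -0.32, 0.001]
ft_force: [0.2, 0.9, -1.6]
width: 45.9
grasp_force: 5.4
```

View pics/wr2.png

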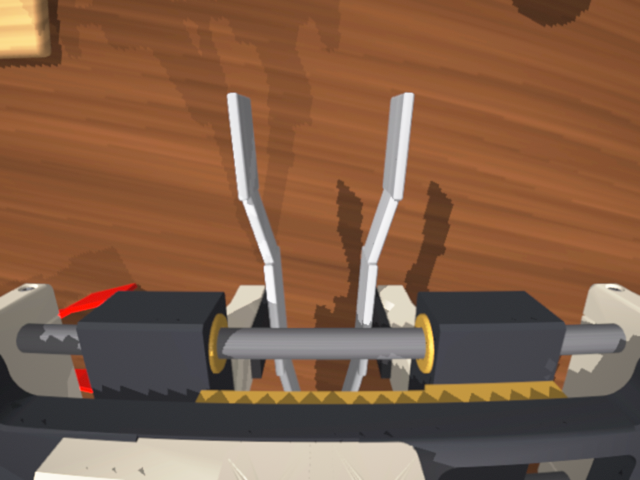

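Held: the pads show at (240,150) and (400,150). Next, the tip location in the tool frame and the motion to the roll.

```bash
cat > tip.py <<'E'
from h import *
from scipy.spatial.transform import Rotation as Ro
p=robot.capture("wrist"); W=world(p); a=p["pixels"].astype(int)
s=robot.read_state(); R=Ro.from_rotvec(s["orientation"]).as_matrix(); T=s["ee_pos"]
L=(W-T)@R
m=(a.min(2)>100)&(np.ptp(a,2)<45)&(abs(L[...,1])<60)&(L[...,0]>15)&(L[...,0]<130)&(abs(L[...,2]+8)<30)
m[290:]=0
P=L[m]; print(m.sum(),"far end x",np.percentile(P[:,0],99.5))
for x in range(25,100,15):
    for sg in(-1,1):
        k=P[(abs(P[:,0]-x)<6)&(P[:,1]*sg>0)]
        if len(k): print(x,sg,"y",np.percentile(k[:,1],[2,98]).round(1),"top z",np.percentile(k[:,2],[5,25,95]).round(1))
R0=R;print(T,R.round(3))
E
python3 tip.py
```

```text
7673 far end x 95.31886996665385
25 -1 y [-24.4 -20.1] top z [-22.3 -21.4  -1.1]
25 1 y [19.3 23.6] top z [-22.4 -21.6  -0.4]
40 -1 y [-28.6 -22.3] top z [-19.1 -18.3  -4.1]
40 1 y [21.5 27.7] top z [-19.1 -18.3  -3.1]
55 -1 y [-32.1 -26.7] top z [-23.4 -20.8  -3.9]
55 1 y [25.7 31.6] top z [-23.4 -19.7  -3.1]
70 -1 y [-33.1 -28.8] top z [-24.2 -23.3  -3.3]
70 1 y [28.4 32.4] top z [-24.2 -23.3  -1.4]
85 -1 y [-33.8 -29.7] top z [-24.8 -23.8  -4.2]
85 1 y [28.9 33.1] top z [-24.7 -23.8  -1.9]
[ 455.52100842 -260.90537125   83.61003184] [[ 0.979  0.203 -0.002]
 [ 0.203 -0.979  0.   ]
 [-0.002 -0.001 -1.   ]]
```

```bash
python3 -m jog '[[46,[3,-8,-5],0],[46,[6,-18,-5],0],[46,[10,-30,-5],0],[46,[10,-30,-5],0],[46,[10,-30,0],0],[46,[10,-30,0],0],[46,[10,-30,0],0],[46,[10,-30,0],0],[46,[10,-30,0],0],[46,[10,-30,0],0]]'
python3 -m jog '[[46,[10,-30,0],0],[46,[10,-30,0],0],[46,[10,-30,0],0],[46,[10,-30,0],0],[46,[7,-20,0],0],[46,[5.8,-15.7,0],0],[46,[0,0,0],0],[46,[0,0,0],0],[46,[0,0,0],0]]'
python3 tip.py; python3 - <<'E'
from h import *
from scipy.spatial.transform import Rotation as Ro
p=robot.capture("wrist"); save(p,"wr3.png"); W=world(p)
s=robot.read_state(); R=Ro.from_rotvec(s["orientation"]).as_matrix(); T=s["ee_pos"]
for t in ["roll","muffin"]:
    for d in robot.pinpoint(t,p)[:3]:
        X=w(p,d["centre"]); print(t,round(d["confidence"],2),X.round(1),((X-T)@R).round(1),px(p,X).round())
    for d in robot.masks_of(t,p)[:2]:
        P=W[d["pixels"]]; P=P[P[:,2]>25]
        if len(P): c=cv2.minEnclosingCircle(P[:,:2].astype(np.float32)); print("mask",np.round(c[0],1),c[1],np.percentile(P[:,2],[2,50,98]).round(1))
E
```

```text
t: 7.87
ee_pos: [489.1, 19.4, 104.6]
orientation: [3.125, 0.321, -0.0]
ft_force: [0.3, -0.4, -0.4]
width: 46.5
grasp_force: 5.4
t: 8.62
ee_pos: [509.0, 180.1, 104.2]
orientation: [3.125, 0.32, -0.002]
ft_force: [-0.1, -0.3, -0.1]
width: 46.1
grasp_force: 5.4
5830 far end x 95.32929931830259
25 -1 y [-24.6 -20.3] top z [-22.6 -21.7 -16.9]
25 1 y [19.1 23.3] top z [-22.3 -21.5  -0.8]
40 -1 y [-29.  -22.9] top z [-19.1 -18.5 -16.7]
40 1 y [21.3 27.6] top z [-19.  -18.3  -4.3]
55 -1 y [-32.6 -27.2] top z [-23.5 -22.7 -17.6]
55 1 y [25.6 31.3] top z [-23.2 -19.4  -3.1]
70 -1 y [-33.4 -29.4] top z [-24.3 -23.7 -22.3]
70 1 y [28.2 32.2] top z [-24.  -23.2  -2.2]
85 -1 y [-34.1 -30.3] top z [-24.8 -24.1 -22.5]
85 1 y [28.7 32.7] top z [-24.7 -23.7  -2.9]
[509.03257833 179.83878444 104.37805839] [[ 0.979  0.202 -0.001]
 [ 0.202 -0.979 -0.   ]
 [-0.001  0.    -1.   ]]
roll 0.98 [580.7 163.7   9.7] [66.8 30.  94.7] [363. 156.]
mask [582.9 166.6] 21.627885818481445 [35.8 44.8 47.8]
muffin 0.72 [595.4  82.1  13.6] [ 64.7 112.9  90.9] [480. 161.]
mask [598.4  84.6] 25.559364318847656 [35.3 57.  61.6]
```

View pics/wr3.png

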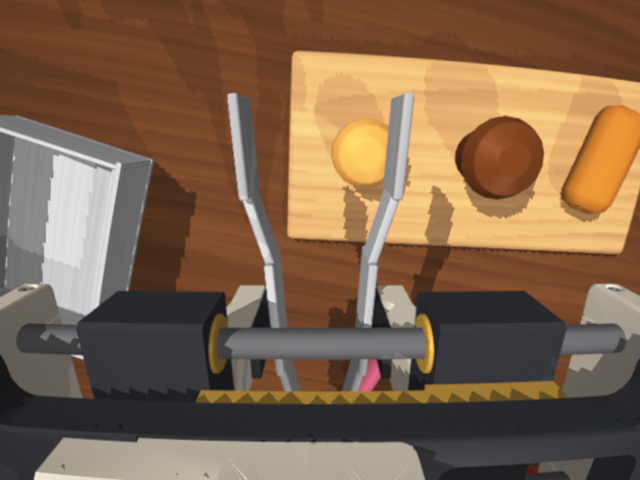

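The view shows the roll at (363,153) under the right arm, so I am 30 mm too far left. Shifting right and descending in two parts.

```bash
python3 -m jog '[[46,[-4,14,0],0],[46,[-4.5,15.7,0],0],[46,[0,0,10],0],[46,[0,0,20],0],[46,[0,0,10],0],[46,[0,0,0],0],[46,[0,0,0],0]]'
python3 - <<'E'
from h import *
from scipy.spatial.transform import Rotation as Ro
p=robot.capture("wrist"); save(p,"wr4.png"); W=world(p)
s=robot.read_state(); R=Ro.from_rotvec(s["orientation"]).as_matrix(); T=s["ee_pos"]
print(T)
for d in robot.pinpoint("roll",p)[:2]:
    X=w(p,d["centre"]); print(round(d["confidence"],2),X.round(1),((X-T)@R).round(1))
for d in robot.masks_of("roll",p)[:1]:
    P=(W[d["pixels"]]-T)@R; c=cv2.minEnclosingCircle(P[:,:2].astype(np.float32)); print("mask tool",np.round(c[0],1),c[1])
E
python3 tip.py
```

```text
t: 9.5
ee_pos: [506.8, 149.1, 64.1]
orientation: [3.124, 0.32, -0.002]
ft_force: [0.3, -0.0, -0.8]
width: 45.9
grasp_force: 5.4
[507.36759982 149.64613227  64.76189892]
0.55 [582.5 162.2   9.7] [76.1  2.9 55. ]
mask tool [75.8  1.7] 24.06336212158203
5869 far end x 95.40257676723941
25 -1 y [-24.2 -20. ] top z [-22.7 -22.  -17.4]
25 1 y [19.5 23.7] top z [-22.6 -21.9  -1.2]
40 -1 y [-28.5 -22.4] top z [-19.8 -19.2 -17.5]
40 1 y [21.7 27.9] top z [-19.6 -18.9  -5.4]
55 -1 y [-32.1 -26.7] top z [-24.7 -23.7 -18.1]
55 1 y [26.  31.7] top z [-24.4 -20.7  -5.1]
70 -1 y [-33.  -29.1] top z [-25.6 -24.9 -23.3]
70 1 y [28.6 32.4] top z [-25.4 -24.5  -2.9]
85 -1 y [-33.7 -29.9] top z [-26.3 -25.7 -24. ]
85 1 y [29.1 33.1] top z [-26.1 -25.2  -4.7]
[507.69309313 150.21049365  65.32518437] [[ 0.979  0.203  0.001]
 [ 0.203 -0.979  0.001]
 [ 0.001 -0.    -1.   ]]
```

View pics/wr4.png

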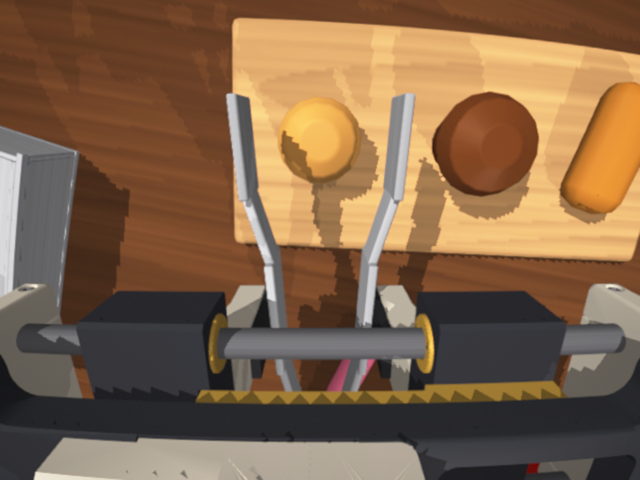

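The roll at (319,138) is centred between the pads at (242,150) and (400,150). Descend, then close at 28 N.

```bash
python3 -m jog '[[46,[0,0.5,10],0],[46,[0,0,15],0],[46,[0,0,12],0],[46,[0,0,7],0],[46,[0,0,3],0],[46,[0,0,0],0],[46,[0,0,0],0]]'
python3 -m jog '[[40,[0,0,0],0],[38,[0,0,0],0],[36,[0,0,0],0],[30,[0,0,0],0],[30,[0,0,0],0],[30,[0,0,0],0],[30,[0,0,0],0],[30,[0,0,0],0],[30,[0,0,0],0]]' 28
```

```text
t: 10.28
ee_pos: [507.6, 149.5, 17.8]
orientation: [-3.125, -0.321, -0.001]
ft_force: [0.3, 0.1, -1.5]
width: 46.0
grasp_force: 5.4
t: 11.03
ee_pos: [507.6, 149.6, 17.8]
orientation: [-3.125, -0.321, -0.001]
ft_force: [0.6, 0.3, 1.6]
width: 37.2
grasp_force: 28.0
```

Width is 37.2 mm at 28 N, which means it is closed on the roll. Lift gently.

```bash
python3 -m jog '[[30,[0,0,-3],0],[30,[0,0,-6],0],[30,[0,0,-12],0],[30,[0,0,-18],0],[30,[0,0,-22],0],[30,[0,0,-22],0],[30,[0,0,-12],0],[30,[0,0,-5],0],[30,[0,0,0],0],[30,[0,0,0],0]]'
cat > r.py <<'E'
from h import *
from scipy.spatial.transform import Rotation as Ro
import sys
p=robot.capture("wrist"); save(p,sys.argv[1]); W=world(p)
s=robot.read_state(); R=Ro.from_rotvec(s["orientation"]).as_matrix(); T=s["ee_pos"]
print(T,R[:2,:2].round(3),s["width"],s["grasp_force"],s["joint_pos"].round(2))
for d in robot.pinpoint("roll",p)[:2]:
    X=w(p,d["centre"]); print(round(d["confidence"],2),X.round(1),((X-T)@R).round(1))
for d in robot.masks_of("roll",p)[:1]:
    P=(W[d["pixels"]]-T)@R; c=cv2.minEnclosingCircle(P[:,:2].astype(np.float32)); print("mask tool",np.round(c[0],1),c[1],"top z",np.percentile(P[:,2],3))
for q in [robot.capture("side"),robot.capture("top")]:
    for d in robot.pinpoint("tier",q)[:1]: print("tier",w(q,d["centre"]).round(1))
    if len(sys.argv)>2:
        for t in["roll","finger_roll","muffin"]:
            for d in robot.pinpoint(t,q)[:2]: print(t,w(q,d["centre"]).round(1))
W=world(q); k=(abs(W[...,2]-50)<7)&(abs(W[...,0]-480)<110)&(abs(W[...,1]-380)<110)
print("rim",[np.round(v,1) for v in cv2.minAreaRect(W[k][:,:2].astype(np.float32))])
E
python3 r.py wr5.png
```

```text
t: 11.87
ee_pos: [506.8, 149.2, 117.2]
orientation: [-3.125, -0.32, 0.001]
ft_force: [-0.3, -0.1, -1.7]
width: 37.5
grasp_force: 28.0
[506.55246472 148.95723282 116.66481505] [[ 0.979  0.203]
 [ 0.203 -0.979]] 37.341427933173264 27.99530267715454 [ 0.66  0.22 -0.46 -0.   -0.89  1.12]
0.62 [580.6 160.4 110.6] [74.8  3.8  6. ]
mask tool [74.6 -0.2] 40.809268951416016 top z nan
tier [475.6 377.1  -3.1]
tier [ 725.3 -164.7   -1.5]
rim [array([518.9, 393.1]), array([76.4, 72.9]), np.float64(81.0)]
```

View pics/wr5.png

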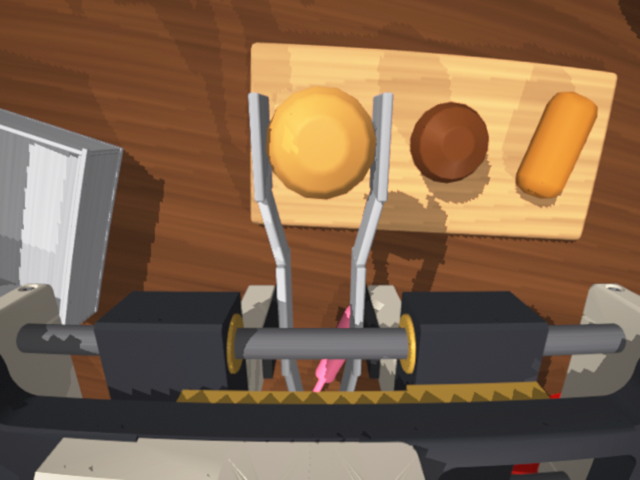

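The roll is lifted and held between the pads at (320,140), and the other bakes are undisturbed. Carry it to the tier.

```bash
python3 -m jog '[[30,[0,0,-8],0],[30,[-1,-5,-12],0],[30,[-2,-10,-12],0],[30,[-4,-16,-8],0],[30,[-4,-16,-3],0],[30,[-5,-18,0],0],[30,[-5,-18,0],0],[30,[-5,-18,0],0],[30,[-5,-18,0],0],[30,[-5,-18,0],0]]'
python3 -m jog '[[30,[-5,-18,0],0],[30,[-5,-18,0],0],[30,[-5,-18,0],0],[30,[-4,-16,0],0],[30,[-3,-12,0],0],[30,[-2,-8,0],0],[30,[-1,-4,0],0],[30,[0,0,0],0],[30,[0,0,0],0],[30,[0,0,0],0]]'
python3 r.py wr6.png x
```

```text
t: 13.05
ee_pos: [443.8, 277.0, 161.2]
orientation: [-3.125, -0.32, -0.001]
ft_force: [0.5, 0.3, -1.2]
width: 37.2
grasp_force: 28.0
t: 13.88
ee_pos: [400.9, 362.5, 160.5]
orientation: [3.125, 0.319, -0.0]
ft_force: [-0.2, -1.1, -1.6]
width: 37.4
grasp_force: 28.0
[400.92746623 362.51561134 160.55236611] [[ 0.979  0.202]
 [ 0.202 -0.979]] 37.33613728145834 27.99534559249878 [ 1.1   0.19 -0.38  0.   -1.    0.68]
0.6 [477.6 375.5 151.7] [77.8  2.8  8.9]
mask tool [74.3  1.2] 48.626197814941406 top z nan
tier [475.9 377.6   1.1]
roll [742.2 148.4  -3.8]
roll [476.3 378.2   1.4]
finger_roll [611.8  -2.    5.4]
finger_roll [322.2 355.  146.6]
muffin [598.5  83.   12. ]
muffin [ 710.2 -304.5   -1.4]
tier [478.  375.3  -3.1]
roll [745.9 146.7   0.8]
roll [474.1 375.3 153.5]
finger_roll [612.7  -1.3   9.7]
finger_roll [ 723.3 -167.1   -2.8]
muffin [594.5  84.5  15.2]
muffin [472.1 375.1 152.2]
rim [array([478.6, 377.6]), array([117.4, 149.1]), np.float64(82.1)]
```

View pics/wr6.png

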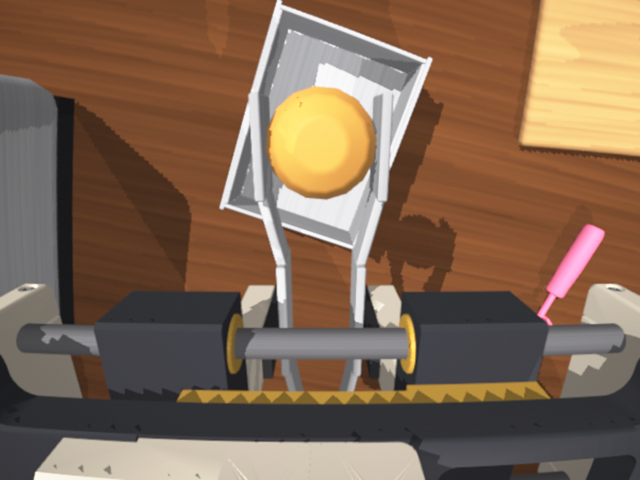

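The roll is held at about (476,376,153). The tier centre is (478,377) and the rim is at 50, so the roll is centred about 100 mm above it and at rest.

```bash
python3 -m jog '[[30,[0,0,0],0],[30,[0,0,0],0],[30,[0,0,0],0]]' && python3 -c "
from bench import robot;print(robot.close_job())"
```

```text
t: 14.78
ee_pos: [400.7, 363.2, 160.5]
orientation: [3.125, 0.32, -0.0]
ft_force: [0.6, 0.3, -1.9]
width: 37.5
grasp_force: 28.0
the job is handed in; nothing more can be done
None
```

I handed the job in at about 15 s of the allowed 38 s, with the small roll still gripped in the tongs at rest, about 2 mm from the tier's middle by the last measurement and its underside about 10 cm above the rim; the hand-in gave no verdict.

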